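# Lock the side stop against the printing block

## Robot

A 6-joint arm with a two-finger parallel gripper is mounted at the origin on the work surface. World frame = base frame: x ahead of the robot, y to its left, z up, the work surface at z = 0. Lengths are in mm, angles in rad, forces in N, time in s.
With the tool pointing down it reaches from about 300 to 950 mm from the base axis. Payload 3.1 kg.
Tool frame: the origin (TCP) lies at the very end of the fingers, on their centre line; the grasp point (between the pads) lies 19 mm behind it (ctrl.grip_point_offset is the distance from the TCP to the grasp point, in mm); y points along the fingers, x is the direction in which the jaws open and shut, and the axes are right-handed (so a half turn about y gives the same grasp; the last joint's range is limited). The gripper opens to 85 mm and grips with 20 to 120 N. Pads are 22 mm wide; open, the fingers measure 114 mm over their backs; the gripper's body (76 mm by 85 mm) begins 54 mm behind the grasp point. The pads swing forward as they close: fully open they stand 13 mm farther back than shut.
Start: joints at [1.148, 0.308, 1.634, -0, 1.2, -0.07], TCP at [215.98, 586.502, 231.272] pointing down, gripper open.
Joint ranges: [-3.06, 3.06], [-0.79, 1.96], [0.05, 2.63], [-1.19, 4.34], [0.05, 2.64], [-2.94, 2.94]. Speed limits (rad/s): [2.79, 2.79, 3.14, 3.14, 3.14, 3.14].

## Interface

Orientations are given as [roll, pitch, yaw] about the fixed x, y, z axes, in that order (R = Rz(yaw) Ry(pitch) Rx(roll)).
In Python, from station import ctrl gives the robot as it stands.
- The arm moves only by the shell command python3 -m jog 'ROWS'. ROWS is JSON, a list of rows, each a list of 7 numbers: the opening, from 0 (shut) to 1 (fully open), then the shift along the tool's x, y, z in mm, then the turn, a rotation vector about the tool's x, y, z in degrees. A call has 1 to 20 rows; each row is the pose to reach, as a shift and turn from the pose commanded when the call began, along the tool's axes at that moment; what a row does not reach only later rows make up. A row lasts 1/8 s, in which the tool goes at most 62.5 mm and 10.7 degrees, less where a joint would pass 70% of its speed; a pose out of reach is approached as far as the arm can. A call with a gripper value outside its range is refused whole. The fingers move at their own pace and stop on an object; the grip force is fixed at half the most. Time passes only in rows, so rows that repeat a pose let the fingers close. It gives the time, the measured TCP pose, the force and the opening at its end, in the units of the state.
- ctrl.get_obs(): the state, without advancing time (a new reading comes with each control period).
- ctrl.camera(name): name is "side" or "top"; returns a dict with "pixels" (480x640x3 uint8, red, green, blue), "fx", "fy", "cx", "cy" (pixels), "rvec" (rotation vector, rad) and "tvec" (3), from world to camera coordinates, as OpenCV has them. Camera axes: x right, y down, z forward; pixel columns grow to the right and rows downward; lengths in mm; the calibration is good to about 2 mm. A picture is of the moment at which its call begins. There is no depth.
- ctrl.close_job(): hands the job in, once; it reports no verdict.
The state is a dict: "t": time; "joint_positions": joint angles; "qd": joint speeds; "tau": joint torques, N m; "position": TCP position; "eef_rot": TCP orientation; "ft_force": force on the tool from outside, world axes, zero at the start; "torque": the same for the moment, N m; "grip_width": finger opening in mm.
Only numpy, scipy, OpenCV 4.12 (cv2) and the standard library are available. Lean on these libraries where they do the work, as an engineer would, in place of code of your own. Each camera call takes 0.05 s, during which the arm holds its last target.

## Task

The printing block lies in register on the press bed. Push the aluminium side stop up until it just touches the block without shifting the block, then start the wing knob on its stud: turn it backwards (anticlockwise from above) until the thread clicks and the knob drops a little, and only then forwards (clockwise) until it is snug on the stop and holds it. Never force the thread: not down, not the wrong way, not over-tight; leave the other things on the bed and table where they are.

Things in the scene. Friction and masses are not known exactly. Their poses are not given: they have to be found in the camera images.
- bed: Fixed grey steel press bed, plate 240 x 400 x 12 mm. Origin on the stud's axis at the underside (table level); its z axis is up and is the axis of the stud and knob; the stop slides along its +y towards the block.
- knob_wing (a point): Centre of the wing (grip bar) of the black wing knob that sits loosely, not yet threaded, on the upright stud. The wing is 56 mm long along the point's x, 14 mm thick along y, 28 mm high (point 14 mm below its top, 48 mm above the knob's underside), on a round hub 40 mm across and 34 mm high. About 90 g: it sinks by its own weight when held with play.
- thread_top (a point): Flat top of the stud's coarse three-start right-hand thread, inside the knob, 32 mm over the table; three pins in the knob rest on it. The thread's turn about the axis is unknown and unseen. The knob must first turn back 0.2 to 1.3 rad until the pins fall 7.5 mm; farther back is blocked (pressed there they may hang up). Turned forwards before that, they jam on the blunt thread ends.
- knob_foot (a point): Centre of the knob's underside: about 31 mm over the table at the start, 23.5 mm after the click. From the click, forwards, the knob runs freely (under 0.05 N m), sinks 1.5 mm more onto the stop (22 mm) and tightens after roughly 0.6 to 1.5 rad, the torque then rising over some 0.3 rad. Snug is a turning moment of some 0.15 to 0.35 N m; much over 0.5 is forcing it.
- stop: Aluminium side stop, slides on the bed along the bed's +y by up to 42 mm; its origin is 45 mm behind its front face, on the bed plate; friction about 3 N, stays where it is left until clamped. A bar 10 mm thick with a slot round the stud, under the knob.
- stop_tab (a point): Upright tab at the rear end of the stop, 46 mm wide (bed x), 10 mm thick (bed y), its top 34 mm above the bed plate: a place to push. The point is at the middle of the tab's top edge on its rear side (away from the block); the axes are the bed's.
- stop_face (a point): Middle of the stop's front face (46 mm wide, 22 mm high), the face that must touch the block; 145 mm ahead of the tab's rear side; the axes are the bed's, +y towards the block.
- block_edge (a point): Middle of the block's side that faces the stop, half-way up (12 mm over the bed plate). The block is wood faced with dark metal, 130 x 100 x 24 mm, about 2 kg, loose on the bed, 7 to 34 mm ahead of the stop.
- spare_knob: Bystander: small black five-lobed star knob, 42 mm across, 18 mm high, lying loose on the bed; origin at the centre of its underside.
- furniture: Bystander: steel bar 16 x 90 x 16 mm lying loose on the bed; origin at the centre of its underside.
- tin: Bystander: yellow open tin 100 x 210 x 62 mm on the table; origin at the centre of its underside.
- ink_can: Bystander: ink can 80 mm across, 75 mm high on the table; origin at the centre of its underside.
There are look-alikes about, which are no part of the job. Leave any pink or turquoise look-alike of the part that bears knob_wing alone.

How it is judged (in metres and radians):
On the way, in this order (a step that is already met when the one before it is completed fails the run):
1. the stop touches the block (gap under 2 mm) (y of block_edge in the frame of stop_face below 0.002 m), for 0.2 s.
2. turned back, the knob has dropped into the thread (about 5 mm or more) (z of knob_wing in the frame of bed below 0.074 m), for 0.1 s.
At the end, for the whole second after the job is handed in: The stop's face is within 3 mm of the block, the block has not moved more than 5 mm, and the knob is threaded down on the stop (wing centre less than 70.8 mm over the table, upright within 0.1 rad), at rest and tight: it presses on the stop with more than 5 N (y of block_edge in the frame of stop_face below 0.003 m and z of knob_wing in the frame of bed below 0.0708 m and angle between knob_wing's own z axis and vertical below 0.1 rad and contact force between knob and stop above 5 N and angular speed of knob below 0.2 rad/s); the robot touches nothing.
It fails at once if the block is shoved out of register (5 mm) (distance of block_edge from where it was at the start of the episode above 0.005 m).
It fails at once if the thread is forced: over 160 N between knob and stud or stop (contact force between knob and bed above 160 N).
It fails at once if the spare knob or the steel bar is knocked away (20 mm) (distance of any of spare_knob, furniture from where it was at the start of the episode above 0.02 m).
It fails at once if the tin or the ink can is knocked away (20 mm) (distance of any of tin, ink_can from where it was at the start of the episode above 0.02 m).
It also fails if it takes over 67 s, if anything falls off the work surface, if the arm or the gripper's body presses on something with over 40 N, if the wrist force passes 120 N, or if a joint passes its speed limit or range.

## Working session

There is one attempt and no reset: what is moved stays moved. The work goes in short steps, Python scripts to look and compute and a shell command to move; the robot and the scene stay as the last step left them, time stands still between calls to the robot, and variables do not carry over. Pictures are saved under pics/ and viewed, and the job is handed in when it is done.

```bash
ls; mkdir -p pics
python3 - <<'E'
from station import ctrl
import cv2
o=ctrl.get_obs()
print({k:o[k] for k in ('t','position','eef_rot','ft_force','torque','grip_width')}, ctrl.grip_point_offset)
for n in('side','top'):
    c=ctrl.camera(n); cv2.imwrite(f'pics/{n}0.png',c['pixels'][:,:,::-1]); print({k:c[k] for k in c if k!='pixels'})
E
```

```text
pics
{'t': 0.0, 'position': array([215.64441716, 585.74961148, 230.04744431]), 'eef_rot': array([-1.5706355 ,  0.00227953,  1.2179849 ]), 'ft_force': array([-0.4299558 , -0.16212959,  0.14832996]), 'torque': array([-0.00789291,  0.03651665, -0.04600233]), 'grip_width': 85.19747156743541} 18.700000000000003
{'fx': 617.5438699150011, 'fy': 617.5438699150011, 'cx': 309.84551458300547, 'cy': 231.54564026063994, 'rvec': array([ 2.09119909, -0.54867839,  0.30651589]), 'tvec': array([-508.20121888,  207.57675004, 1058.93140748])}
{'fx': 488.9555884934498, 'fy': 488.9555884934498, 'cx': 313.23520668833487, 'cy': 241.29396235467212, 'rvec': array([ 2.09935239, -2.09788846,  0.24298417]), 'tvec': array([-29.43301724, 574.99686751, 993.85978932])}
```

View pics/side0.png

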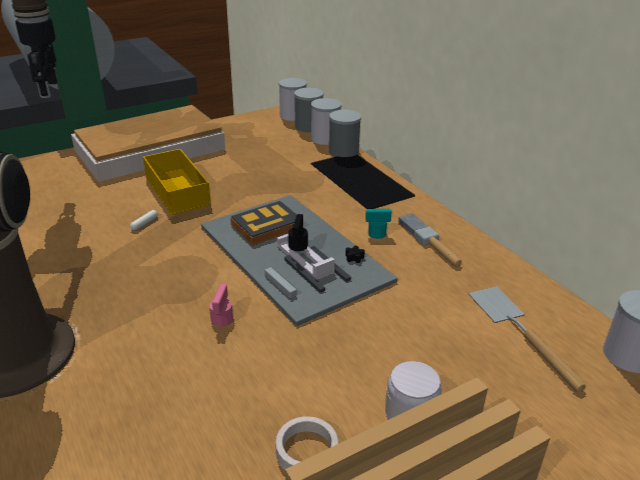

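View pics/top0.png

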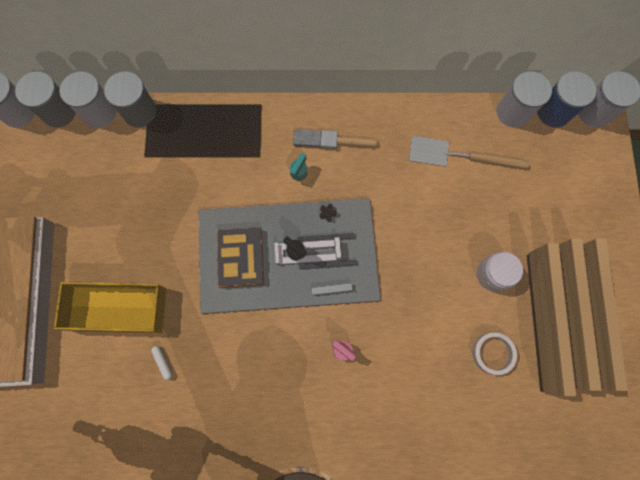

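Wing-knob candidates in the top view: black on the stop at (293,248), turquoise at (300,168), pink at (343,351), and the black star spare at (328,212). I choose the black one on the stop. The crops will check that.

Run:
```python
import cv2
a=cv2.imread('pics/top0.png')[190:320,190:390]; cv2.imwrite('pics/topc.png',cv2.resize(a,None,fx=4,fy=4,interpolation=cv2.INTER_CUBIC))
a=cv2.imread('pics/side0.png')[190:320,200:400]; cv2.imwrite('pics/sidec.png',cv2.resize(a,None,fx=4,fy=4,interpolation=cv2.INTER_CUBIC))
```

```text
(no output)
```

View pics/topc.png

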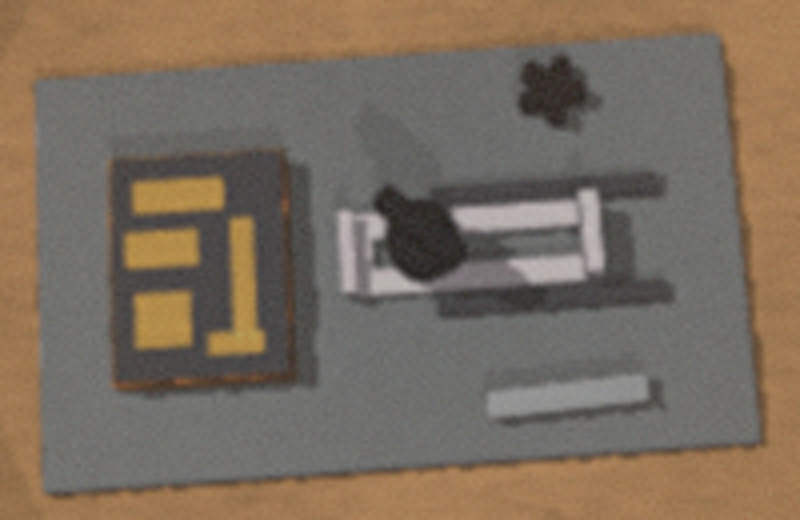

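View pics/sidec.png

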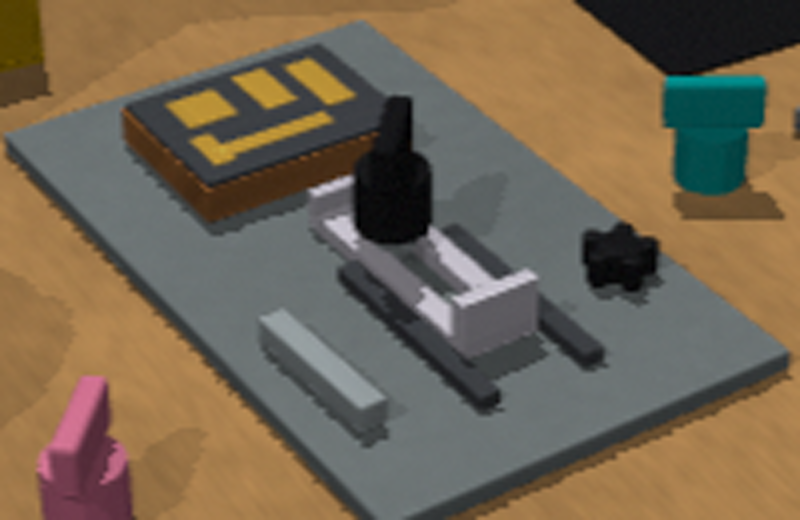

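The close crops confirm the black wing knob on the slotted stop: top crop (425,235), side crop (395,175). The pink and turquoise knobs stand off the bed. Next I measure, fitting the knob's silhouette in both views.

```bash
cat > h.py <<'E'
import numpy as np,cv2
from station import ctrl
from scipy.optimize import minimize
def proj(c,P):
    K=np.array([[c['fx'],0,c['cx']],[0,c['fy'],c['cy']],[0,0,1]])
    return cv2.projectPoints(np.array(P,float).reshape(-1,3),c['rvec'],c['tvec'],K,None)[0].reshape(-1,2)
def back(c,uv,z):
    R=cv2.Rodrigues(c['rvec'])[0]; C=-R.T@c['tvec']
    out=[]
    for u,v in uv:
        d=R.T@np.array([(u-c['cx'])/c['fx'],(v-c['cy'])/c['fy'],1]); out.append(C+d*(z-C[2])/d[2])
    return np.array(out)
def hulls(c,x,y,yaw,zf):
    t=np.linspace(0,2*np.pi,40)
    H=np.array([[x+20*np.cos(a),y+20*np.sin(a),z] for a in t for z in(zf,zf+34)])
    e=np.array([np.cos(yaw),np.sin(yaw)]);n=np.array([-e[1],e[0]])
    W=np.array([[*(np.array([x,y])+i*28*e+j*7*n),z] for i in(-1,1) for j in(-1,1) for z in(zf+34,zf+62)])
    return [cv2.convexHull(proj(c,P).astype(np.float32))[:,0] for P in(H,W)]
def sil(c,p,zf,off,shape,S=4):
    m=np.zeros((shape[0]*S,shape[1]*S),np.uint8)
    for h in hulls(c,*p,zf): cv2.fillPoly(m,[np.round((h-off+.5)*S*16-8).astype(np.int32)],1,shift=4)
    return cv2.resize(m.astype(np.float32),shape[::-1],interpolation=cv2.INTER_AREA)
def fitknob(c,p0,zf,thr=55):
    h=np.vstack(hulls(c,*p0,zf)); a=np.floor(h.min(0)-12).astype(int); b=np.ceil(h.max(0)+12).astype(int)
    g=c['pixels'][a[1]:b[1],a[0]:b[0]].max(2).astype(np.float32)
    m=np.clip((thr+15-g)/30,0,1)
    f=lambda p:np.sum((sil(c,p,zf,a,m.shape)-m)**2)
    best=None
    for yw in np.linspace(0,np.pi,7)[:-1]+p0[2]:
        r=minimize(f,[p0[0],p0[1],yw],method='Nelder-Mead',options=dict(initial_simplex=[[p0[0]+dx,p0[1]+dy,yw+dw] for dx,dy,dw in((0,0,0),(8,0,0),(0,8,0),(0,0,.3))]))
        if best is None or r.fun<best.fun: best=r
    return best.x,best.fun
E
python3 - <<'E'
from h import *
np.set_printoptions(precision=2,suppress=True)
c=ctrl.camera('top'); s=ctrl.camera('side')
q=lambda L,o:[(190+o+x/4,190+y/4) for x,y in L]
def pr(n,v): print(n,v.tolist() and np.round(v,1).tolist())
for n,L,z in (('bed',[(36,80),(720,34),(763,443),(46,494)],12),('blockedge',[(285,150),(296,380)],36),('face',[(338,210),(345,292)],34),('tabrear',[(598,188),(604,270)],46),('spare',[(553,90)],30),('furn',[(487,403),(648,385)],28)):
    pr('T '+n,back(c,q(L,0),z))
for n,L,z in (('tabrear',[(455,308),(537,275)],46),('face',[(310,190),(350,178)],34),('blockedge',[(212,186),(388,125)],36)):
    pr('S '+n,back(s,q(L,10),z))
for nm,cc in(('top',c),('side',s)):
    for w in (0.5,):
        print(nm,fitknob(cc,[460,30,w] if 0 else [*back(c,[(295,249)],60)[0][:2],w],31))
E
```

```text
T bed [[662.3, 236.0, 12.0], [690.5, -161.3, 12.0], [452.4, -179.0, 12.0], [424.0, 217.6, 12.0]]
T blockedge [[614.1, 87.9, 36.0], [484.0, 78.6, 36.0]]
T face [[579.9, 57.6, 34.0], [533.3, 52.9, 34.0]]
T tabrear [[589.7, -87.2, 46.0], [543.4, -90.0, 46.0]]
T spare [[651.1, -63.2, 30.0]]
T furn [[472.5, -25.8, 28.0], [482.5, -114.5, 28.0]]
S tabrear [[541.8, -89.9, 46.0], [590.8, -85.7, 46.0]]
S face [[535.6, 52.5, 34.0], [559.4, 52.5, 34.0]]
S blockedge [[490.9, 78.3, 36.0], [601.0, 86.5, 36.0]]
top (array([560.8 ,  10.31,   0.82]), np.float64(90.42390441894531))
side (array([560.62,   9.74,   0.96]), np.float64(55.51142120361328))
```

Measurements agree with each other. Bed yaw is 0.071, the knob axis is at about (560.7, 10), the wing yaw is about 0.89, and the gap is about 27–28 mm (allowed range 7–34). The 145 mm tab-to-face distance also checks out. Next I compute the approach behind the tab.

```bash
cat >> h.py <<'E'
from scipy.spatial.transform import Rotation as Ro
def go(x,y,z,yaw):
    o=ctrl.get_obs(); R=Ro.from_euler('xyz',o['eef_rot']); T=Ro.from_euler('xyz',[-np.pi/2,0,yaw])
    print('shift',np.round(R.inv().apply(np.array([x,y,z])-o['position']),1),'turn',np.round(np.degrees((R.inv()*T).as_rotvec()),2))
def st():
    o=ctrl.get_obs(); print(o['t'],*[np.round(o[k],2) for k in('position','eef_rot','ft_force','torque','grip_width','joint_positions')])
E
python3 -c "
from h import *
go(568.8,-121,130,.071)"
```

```text
shift [-541.4  101.2 -575.6] turn [ 4.000e-02  6.572e+01 -8.000e-02]
```

```bash
python3 -m jog '[[0,-541,101,-576,0,65.7,0],[0,-541,101,-576,0,65.7,0],[0,-541,101,-576,0,65.7,0],[0,-541,101,-576,0,65.7,0],[0,-541,101,-576,0,65.7,0],[0,-541,101,-576,0,65.7,0],[0,-541,101,-576,0,65.7,0],[0,-541,101,-576,0,65.7,0],[0,-541,101,-576,0,65.7,0],[0,-541,101,-576,0,65.7,0],[0,-541,101,-576,0,65.7,0],[0,-541,101,-576,0,65.7,0],[0,-541,101,-576,0,65.7,0],[0,-541,101,-576,0,65.7,0],[0,-541,101,-576,0,65.7,0],[0,-541,101,-576,0,65.7,0]]'; python3 -c "
from h import *
st();go(568.8,-121,30,.071)
cv2.imwrite('pics/s1.png',ctrl.camera('side')['pixels'][100:400,150:550,::-1].repeat(2,0).repeat(2,1))"
```

```text
t: 2.2
position: [568.9, -118.8, 130.2]
eef_rot: [-1.57, 0.001, 0.073]
ft_force: [-0.1, -0.2, -0.0]
grip_width: -0.1
2.2 [ 568.89 -118.82  130.21] [-1.57  0.    0.07] [-0.1  -0.16 -0.05] [0.02 0.03 0.04] -0.1 [-0.28  0.34  1.81  0.    0.99 -0.35]
shift [ -0.2 100.2  -2.2] turn [-0.03  0.1  -0.04]
```

View pics/s1.png

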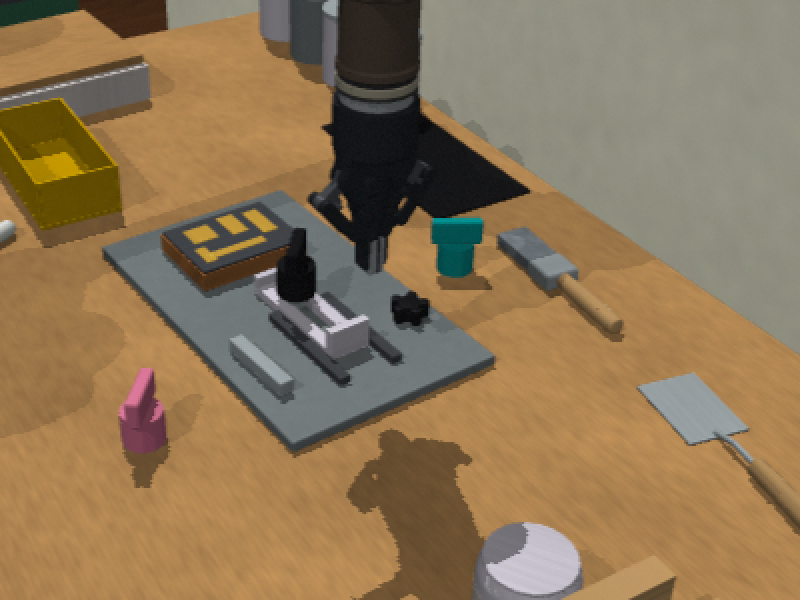

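The picture shows the shut gripper at (372,260) above and behind the tab, with nothing in its way. Going down.

```bash
python3 -m jog '[[0,0,50,-2,0,0,0],[0,0,100,-2,0,0,0],[0,0,100,-2,0,0,0],[0,0,100,-2,0,0,0]]'; python3 -m jog '[[0,0,0,5,0,0,0],[0,0,0,10,0,0,0],[0,0,0,13,0,0,0],[0,0,0,16,0,0,0],[0,0,0,18,0,0,0],[0,0,0,20,0,0,0],[0,0,0,20,0,0,0]]'; python3 -c "
from h import *
st()"
```

```text
t: 2.75
position: [570.8, -121.9, 31.8]
eef_rot: [-1.572, -0.002, 0.072]
ft_force: [0.3, 0.2, 0.0]
grip_width: -0.1
t: 3.62
position: [568.2, -102.1, 30.1]
eef_rot: [-1.571, 0.0, 0.071]
ft_force: [-0.0, -0.8, 0.2]
grip_width: -0.0
3.625 [ 568.18 -102.14   30.13] [-1.57  0.    0.07] [-0.05 -0.81  0.24] [0.01 0.02 0.04] -0.01 [-0.25  0.48  1.86 -0.    0.8  -0.32]
```

```bash
python3 -m jog '[[0,0,0,2,0,0,0],[0,0,0,4,0,0,0],[0,0,0,6,0,0,0],[0,0,0,8,0,0,0],[0,0,0,8,0,0,0]]'; python3 -m jog '[[0,0,0,2,0,0,0],[0,0,0,4,0,0,0],[0,0,0,6,0,0,0],[0,0,0,8,0,0,0],[0,0,0,10,0,0,0],[0,0,0,10,0,0,0]]'; python3 -c "
from h import *
st()
c=ctrl.camera('top')
cv2.imwrite('pics/t2.png',cv2.resize(c['pixels'][190:320,190:390,::-1],None,fx=4,fy=4,interpolation=cv2.INTER_CUBIC))"
```

```text
t: 4.25
position: [567.7, -94.5, 30.2]
eef_rot: [-1.571, 0.0, 0.071]
ft_force: [0.1, -3.2, -1.6]
grip_width: 0.1
t: 5.0
position: [567.0, -83.8, 30.2]
eef_rot: [-1.57, 0.0, 0.071]
ft_force: [0.0, -2.2, -1.1]
grip_width: 0.2
5.0 [566.95 -83.85  30.24] [-1.57  0.    0.07] [ 0.03 -2.2  -1.14] [-0.36 -0.01  0.03] 0.24 [-0.22  0.48  1.87  0.    0.8  -0.29]
```

View pics/t2.png

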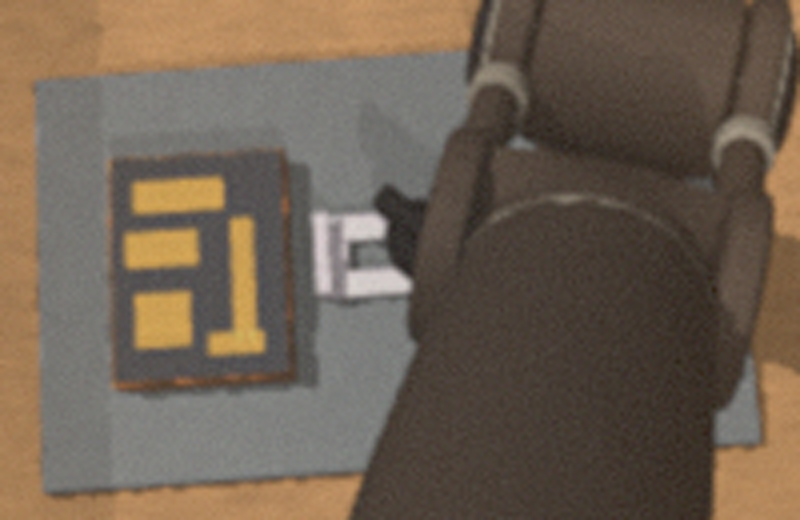

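The face is at crop (315,253) and the block edge at (290,253), so about 12–14 mm remain. I'll push 9 more and then creep.

```bash
python3 -m jog '[[0,0,0,2,0,0,0],[0,0,0,4,0,0,0],[0,0,0,6,0,0,0],[0,0,0,8,0,0,0],[0,0,0,9,0,0,0],[0,0,0,9,0,0,0]]'; python3 -c "
from h import *
st()
c=ctrl.camera('top')
cv2.imwrite('pics/t3.png',cv2.resize(c['pixels'][220:295,240:300,::-1],None,fx=8,fy=8,interpolation=cv2.INTER_CUBIC))
c=ctrl.camera('side')
cv2.imwrite('pics/s3.png',cv2.resize(c['pixels'][190:290,220:360,::-1],None,fx=5,fy=5,interpolation=cv2.INTER_CUBIC))"
```

```text
t: 5.8
position: [566.3, -75.1, 30.3]
eef_rot: [-1.57, 0.0, 0.071]
ft_force: [-1.0, -2.0, -1.3]
grip_width: -0.4
5.8 [566.33 -75.06  30.26] [-1.57  0.    0.07] [-1.01 -2.02 -1.34] [-0.36 -0.01 -0.01] -0.42 [-0.21  0.47  1.87  0.    0.79 -0.28]
```

View pics/t3.png

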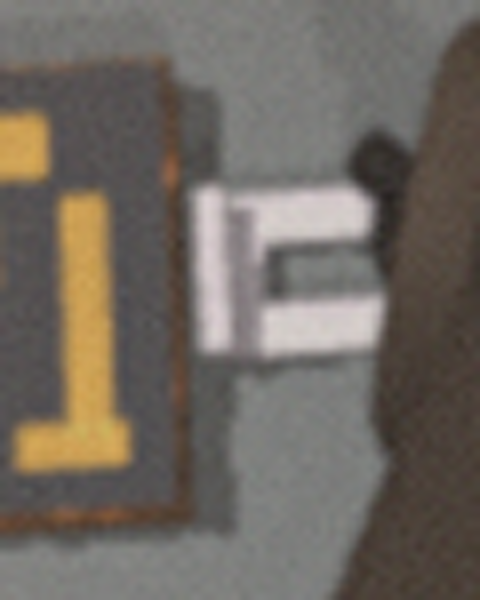

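View pics/s3.png

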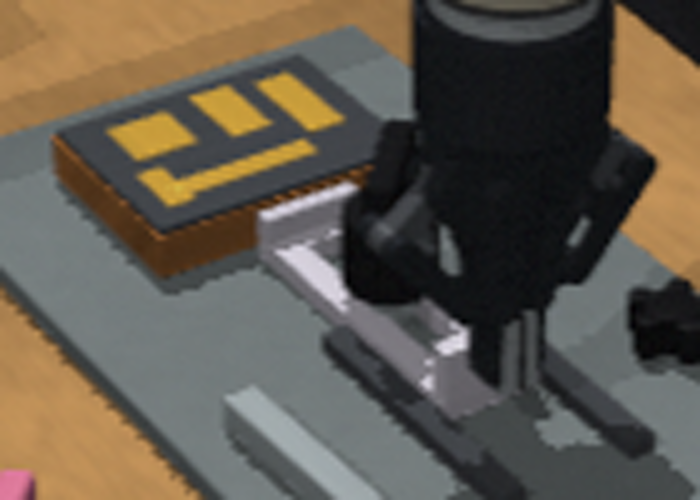

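Top view: face at x≈197 and block edge at x≈178 (8x crop), so about 4–5 mm remain. I'll creep and watch the force.

```bash
python3 -m jog '[[0,0,0,1,0,0,0],[0,0,0,2,0,0,0],[0,0,0,2,0,0,0]]';  python3 -m jog '[[0,0,0,0.3,0,0,0],[0,0,0,0.6,0,0,0],[0,0,0,0.6,0,0,0]]'; python3 -c "
from h import *
st()
c=ctrl.camera('top')
cv2.imwrite('pics/t4.png',cv2.resize(c['pixels'][220:295,240:300,::-1],None,fx=8,fy=8,interpolation=cv2.INTER_CUBIC))"
```

```text
t: 6.28
position: [566.2, -73.3, 30.3]
eef_rot: [-1.571, 0.0, 0.071]
ft_force: [0.9, -2.9, -1.7]
grip_width: 0.1
t: 6.65
position: [566.2, -72.7, 30.3]
eef_rot: [-1.571, 0.0, 0.071]
ft_force: [-0.3, -3.4, -1.3]
grip_width: -0.5
6.65 [566.16 -72.72  30.25] [-1.57  0.    0.07] [-0.31 -3.4  -1.29] [-0.51  0.02  0.  ] -0.49 [-0.2   0.47  1.88  0.    0.79 -0.28]
```

View pics/t4.png

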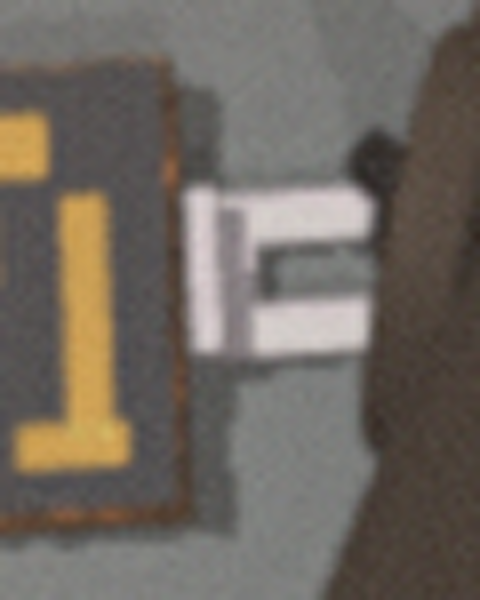

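```bash
for i in 1 2 3; do python3 -m jog '[[0,0,0,0.3,0,0,0],[0,0,0,0.5,0,0,0],[0,0,0,0.5,0,0,0]]'|grep -E "pos|ft"; done; python3 -c "
from h import *
st()
c=ctrl.camera('top')
cv2.imwrite('pics/t5.png',cv2.resize(c['pixels'][220:295,240:300,::-1],None,fx=8,fy=8,interpolation=cv2.INTER_CUBIC))"
```

```text
position: [566.1, -72.2, 30.2]
ft_force: [0.8, -2.9, -1.1]
position: [566.0, -71.7, 30.2]
ft_force: [-0.2, -2.9, -1.6]
position: [566.1, -71.2, 30.3]
ft_force: [-0.3, -2.0, -1.2]
7.825 [566.07 -71.21  30.28] [-1.57  0.    0.07] [-0.29 -2.01 -1.24] [-0.53  0.03 -0.01] 0.21 [-0.2   0.47  1.88  0.    0.79 -0.27]
```

View pics/t5.png

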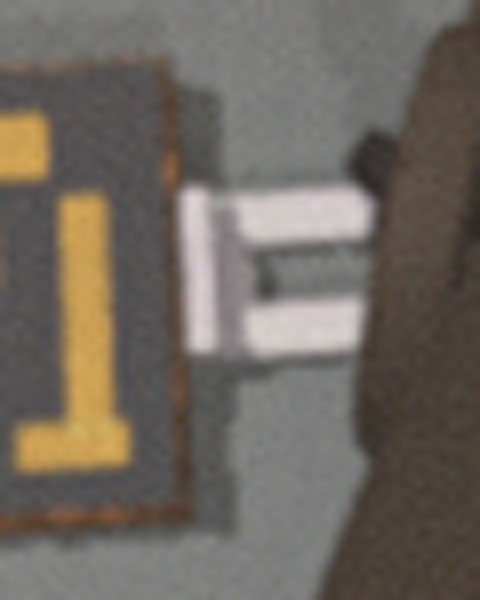

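```bash
for i in 1 2 ; do python3 -m jog '[[0,0,0,0.2,0,0,0],[0,0,0,0.4,0,0,0],[0,0,0,0.4,0,0,0]]'|grep -E "pos|ft"; done
```

```text
position: [566.0, -70.8, 30.3]
ft_force: [0.3, -2.4, -1.2]
position: [565.9, -70.4, 30.2]
ft_force: [-0.4, -3.8, -1.8]
```

```bash
for i in 1 2 ; do python3 -m jog '[[0,0,0,0.2,0,0,0],[0,0,0,0.4,0,0,0],[0,0,0,0.4,0,0,0]]'|grep -E "pos|ft"; done; python3 -c "
from h import *
c=ctrl.camera('top')
cv2.imwrite('pics/t6.png',cv2.resize(c['pixels'][220:295,240:300,::-1],None,fx=8,fy=8,interpolation=cv2.INTER_CUBIC))"
```

```text
position: [566.0, -70.0, 30.3]
ft_force: [-0.6, -3.1, -1.3]
position: [565.9, -69.6, 30.3]
ft_force: [0.6, -2.8, -2.4]
```

View pics/t6.png

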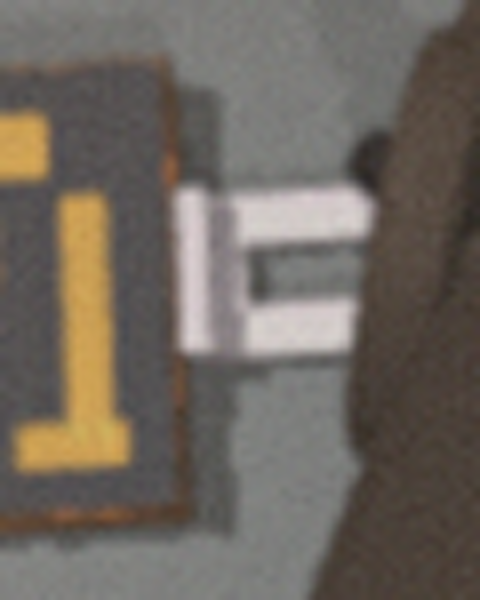

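The stop still overlaps the brown side strip. The block's top edge is at about x=170 and the face at about 179, so up to 2–3 mm may remain. I'll keep creeping until the force rises.

```bash
for i in 1 2 3; do python3 -m jog '[[0,0,0,0.2,0,0,0],[0,0,0,0.4,0,0,0],[0,0,0,0.4,0,0,0]]'|grep -E "pos|ft"; done; python3 -c "
from h import *
c=ctrl.camera('top')
cv2.imwrite('pics/t7.png',cv2.resize(c['pixels'][220:295,240:300,::-1],None,fx=8,fy=8,interpolation=cv2.INTER_CUBIC))"
```

```text
position: [565.9, -69.2, 30.3]
ft_force: [-0.3, -2.5, -0.7]
position: [565.9, -69.1, 30.3]
ft_force: [-0.2, -3.6, -2.2]
position: [565.9, -69.1, 30.3]
ft_force: [-0.1, -5.1, -2.4]
```

View pics/t7.png

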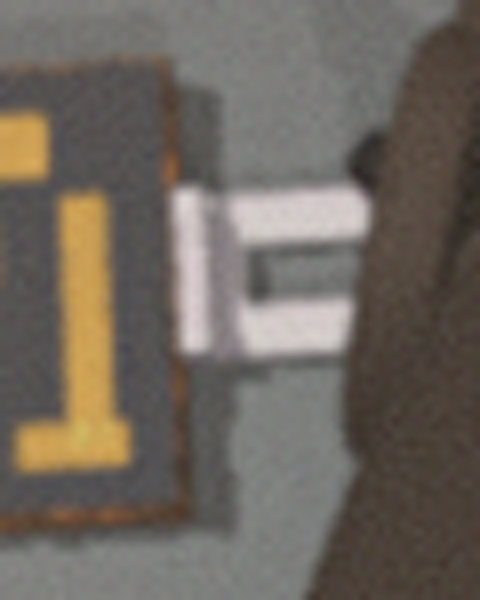

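The advance stalled at y=-69.1 while the force rose from 3 to 5 N, so the stop touches the block. Backing off and up.

```bash
python3 -m jog '[[0,0,0,-5,0,0,0],[0,0,0,-15,0,0,0],[0,0,0,-25,0,0,0],[0.45,0,-50,-25,0,0,0],[0.45,0,-110,-25,0,0,0],[0.45,0,-120,-25,0,0,0],[0.45,0,-120,-25,0,0,0]]'; python3 -c "
from h import *
st()
c=ctrl.camera('top'); s=ctrl.camera('side')
cv2.imwrite('pics/t8.png',cv2.resize(c['pixels'][220:295,240:300,::-1],None,fx=8,fy=8,interpolation=cv2.INTER_CUBIC))
print(fitknob(s,[560.7,10,.9],31));print(fitknob(c,[560.7,10,.9],31))
go(560.7,10,140,.9-np.pi/2)"
```

```text
t: 11.48
position: [568.3, -93.8, 151.2]
eef_rot: [-1.571, -0.002, 0.071]
ft_force: [0.9, 0.1, -0.4]
grip_width: 38.6
11.475 [568.26 -93.77 151.24] [-1.57 -0.    0.07] [ 0.86  0.11 -0.39] [-0.01  0.04 -0.03] 38.55 [-0.24  0.3   1.82  0.    1.02 -0.31]
(array([560.46262461,   9.46632393,   0.93888031]), np.float64(250.65750122070312))
(array([564.58620953,  22.80143031,   3.3816982 ]), np.float64(288.4171142578125))
shift [  1.9   8.6 103.3] turn [ 0.   42.51 -0.2 ]
```

View pics/t8.png

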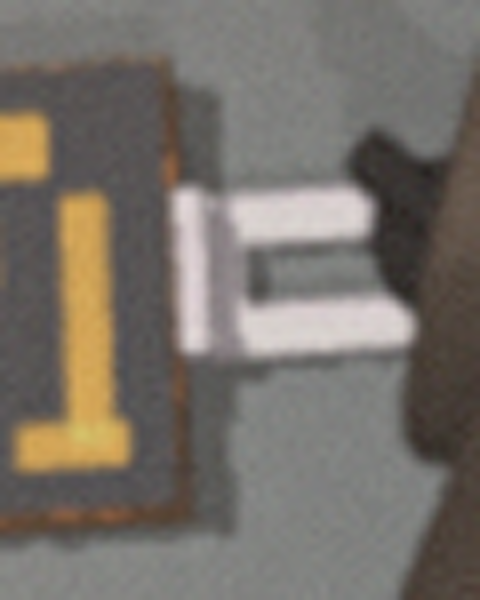

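The stop stayed against the block. Now over the knob, with the jaws across the wing (yaw -0.68).

```bash
python3 -m jog '[[0.45,2,9,103,0,42.5,0],[0.45,2,9,103,0,42.5,0],[0.45,2,9,103,0,42.5,0],[0.45,2,9,103,0,42.5,0],[0.45,2,9,103,0,42.5,0],[0.45,2,9,103,0,42.5,0],[0.45,2,9,103,0,42.5,0]]'; python3 -c "
from h import *
st()
go(560.7,10,70,.9-np.pi/2)"
```

```text
t: 12.45
position: [562.0, 9.3, 140.7]
eef_rot: [-1.571, 0.001, -0.669]
ft_force: [0.1, 0.2, -0.3]
grip_width: 38.8
12.45 [561.96   9.31 140.69] [-1.57  0.   -0.67] [ 0.11  0.2  -0.26] [-0.02  0.03  0.02] 38.76 [-0.06  0.29  1.85  0.    1.    0.61]
shift [-1.4 70.7 -0.2] turn [ 0.04  0.08 -0.05]
```

```bash
python3 -m jog '[[0.45,-1.4,30,0,0,0,0],[0.45,-1.4,55,0,0,0,0],[0.45,-1.4,70,0,0,0,0],[0.45,-1.4,70,0,0,0,0]]'; python3 -c "
from h import *
st()
s=ctrl.camera('side')
cv2.imwrite('pics/s9.png',cv2.resize(s['pixels'][170:290,230:370,::-1],None,fx=5,fy=5,interpolation=cv2.INTER_CUBIC))"
```

```text
t: 12.95
position: [560.2, 10.3, 70.1]
eef_rot: [-1.572, 0.002, -0.67]
ft_force: [-0.2, -0.7, 0.1]
grip_width: 38.4
12.95 [560.17  10.33  70.1 ] [-1.57  0.   -0.67] [-0.17 -0.69  0.07] [0.02 0.01 0.03] 38.45 [-0.06  0.39  1.89 -0.    0.86  0.61]
```

View pics/s9.png

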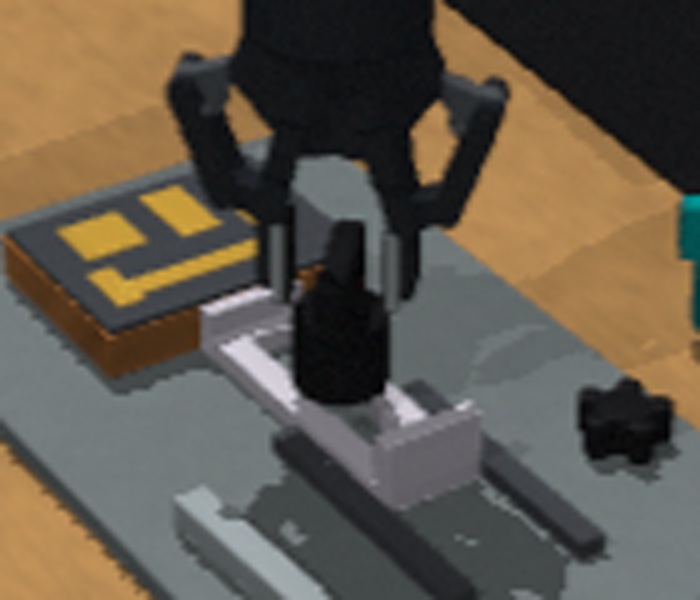

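The wing at (345,250) sits between the pads at (285,265) and (390,265). I'll close to a loose fit with play and check the side forces.

```bash
python3 -m jog '[[0.35,0,0,0,0,0,0],[0.28,0,0,0,0,0,0],[0.23,0,0,0,0,0,0],[0.21,0,0,0,0,0,0],[0.21,0,0,0,0,0,0],[0.21,0,0,0,0,0,0]]'; python3 -c "
from h import *
st()
s=ctrl.camera('side')
cv2.imwrite('pics/s10.png',cv2.resize(s['pixels'][190:270,260:350,::-1],None,fx=7,fy=7,interpolation=cv2.INTER_CUBIC))"
```

```text
t: 13.75
position: [561.1, 10.4, 71.2]
eef_rot: [-1.571, 0.0, -0.67]
ft_force: [-0.2, -0.3, -0.6]
grip_width: 18.0
13.75 [561.15  10.41  71.24] [-1.57  0.   -0.67] [-0.23 -0.34 -0.55] [ 0.01 -0.01  0.02] 18.0 [-0.06  0.39  1.89 -0.    0.86  0.61]
```

View pics/s10.png

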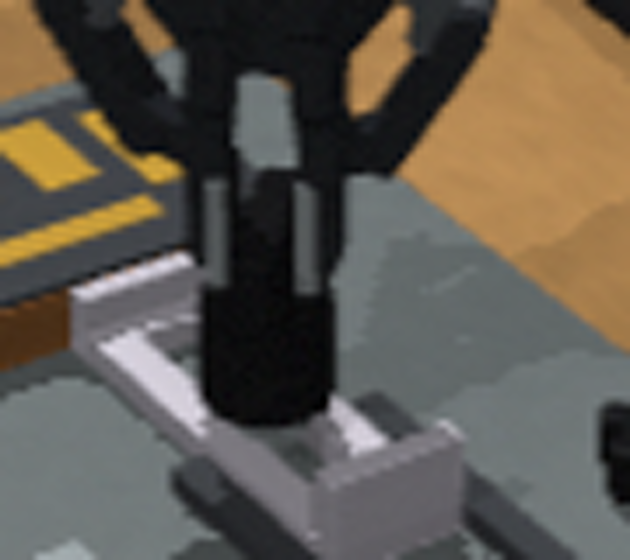

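Loose fit, no side force. The hub's lower rim is at crop (265,415) and should fall about 28 px on the click. Turning back in steps.

```bash
cat > look.py <<'E'
from h import *
import sys
st()
s=ctrl.camera('side')
cv2.imwrite('pics/%s.png'%sys.argv[1],cv2.resize(s['pixels'][190:270,260:350,::-1],None,fx=7,fy=7,interpolation=cv2.INTER_CUBIC))
E
python3 -m jog '[[0.21,0,0,0,0,-5,0],[0.21,0,0,0,0,-10,0],[0.21,0,0,0,0,-15,0],[0.21,0,0,0,0,-20,0],[0.21,0,0,0,0,-25,0],[0.21,0,0,0,0,-25,0]]'; python3 look.py a1
```

```text
t: 14.55
position: [561.2, 10.4, 71.2]
eef_rot: [-1.571, 0.0, -0.235]
ft_force: [-0.2, 0.2, 1.2]
grip_width: 17.6
14.55 [561.21  10.37  71.23] [-1.57  0.   -0.24] [-0.21  0.25  1.15] [ 0.05 -0.02  0.06] 17.62 [-0.06  0.39  1.89 -0.    0.86  0.18]
```

View pics/a1.png

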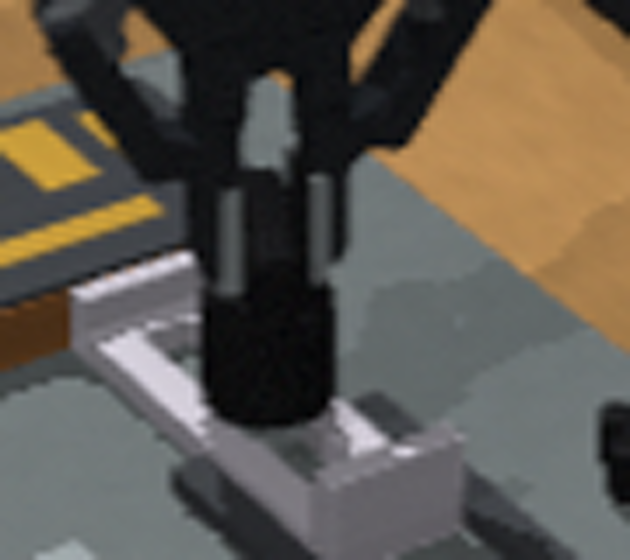

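Hub rim unchanged (415), so no drop yet. Continuing.

```bash
python3 -m jog '[[0.21,0,0,0,0,-4,0],[0.21,0,0,0,0,-8,0],[0.21,0,0,0,0,-12,0],[0.21,0,0,0,0,-12,0]]'; python3 look.py a2
```

```text
t: 15.1
position: [561.1, 10.4, 71.2]
eef_rot: [-1.571, 0.0, -0.026]
ft_force: [-0.1, 0.6, 0.7]
grip_width: 17.6
15.1 [561.15  10.39  71.22] [-1.57  0.   -0.03] [-0.13  0.59  0.71] [-0.06  0.04  0.03] 17.56 [-0.06  0.39  1.89 -0.    0.86 -0.03]
```

View pics/a2.png

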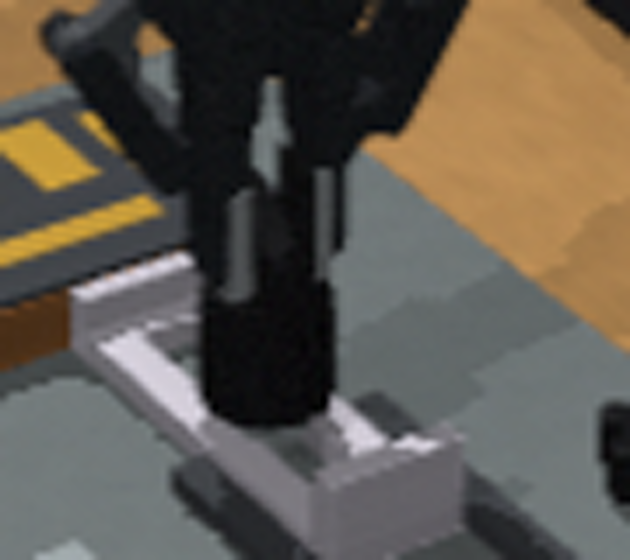

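```bash
python3 -m jog '[[0.21,0,0,0,0,-4,0],[0.21,0,0,0,0,-8,0],[0.21,0,0,0,0,-12,0],[0.21,0,0,0,0,-12,0]]'; python3 look.py a3
```

```text
t: 15.65
position: [561.1, 10.4, 71.2]
eef_rot: [-1.571, 0.0, 0.183]
ft_force: [0.4, -0.3, 0.3]
grip_width: 18.0
15.65 [561.1   10.39  71.2 ] [-1.57  0.    0.18] [ 0.41 -0.33  0.25] [-0.02  0.02 -0.02] 17.95 [-0.06  0.39  1.89 -0.    0.86 -0.24]
```

View pics/a3.png

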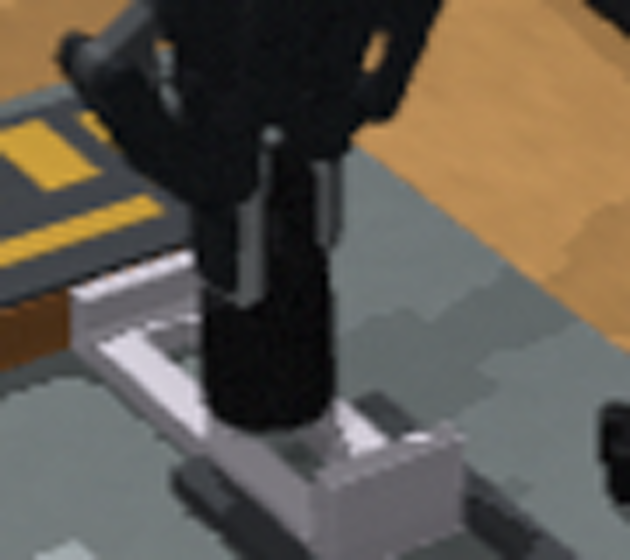

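```bash
cat > rim.py <<'E'
import cv2,sys,numpy as np
for n in sys.argv[1:]:
    g=cv2.imread(f'pics/{n}.png').max(2).astype(float)
    r=[]
    for c in (240,260,280):
        p=g[350:520,c-3:c+4].mean(1); i=np.argmax(p>50); r.append(350+i)
    print(n,r)
E
python3 rim.py s10 a1 a2 a3
```

```text
s10 [np.int64(426), np.int64(429), np.int64(428)]
a1 [np.int64(426), np.int64(431), np.int64(429)]
a2 [np.int64(427), np.int64(430), np.int64(428)]
a3 [np.int64(429), np.int64(434), np.int64(431)]
```

```bash
python3 -m jog '[[0.21,0,0,0,0,-2,0],[0.21,0,0,0,0,-4,0],[0.21,0,0,0,0,-4,0]]'; python3 look.py a4;python3 rim.py a4;  python3 -m jog '[[0.21,0,0,0,0,-2,0],[0.21,0,0,0,0,-4,0],[0.21,0,0,0,0,-4,0]]'; python3 look.py a5;python3 rim.py a5
```

```text
t: 16.08
position: [561.3, 10.4, 71.3]
eef_rot: [-1.571, -0.0, 0.255]
ft_force: [-0.6, -0.1, 0.2]
grip_width: 17.8
16.075 [561.32  10.36  71.33] [-1.57 -0.    0.25] [-0.58 -0.08  0.21] [ 0.04 -0.05 -0.01] 17.77 [-0.06  0.39  1.89 -0.    0.86 -0.31]
a4 [np.int64(445), np.int64(448), np.int64(449)]
t: 16.5
position: [561.3, 10.4, 71.3]
eef_rot: [-1.571, -0.0, 0.325]
ft_force: [-1.1, 0.7, 0.1]
grip_width: 18.1
16.5 [561.3   10.36  71.32] [-1.57 -0.    0.32] [-1.08  0.69  0.11] [-0.03  0.02  0.06] 18.14 [-0.06  0.39  1.89 -0.    0.86 -0.38]
a5 [np.int64(446), np.int64(448), np.int64(449)]
```

View pics/a5.png

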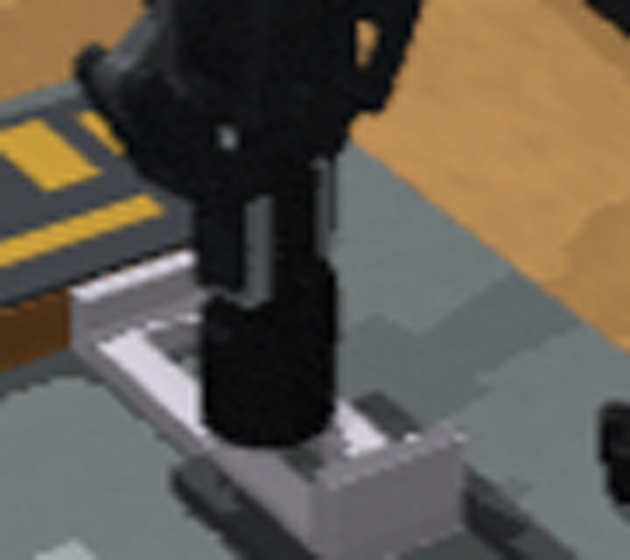

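```bash
python3 -c "
from h import *
s=ctrl.camera('side')
for z in (31,23.5,22): print(hulls(s,560.7,9.9,1.8,z)[0][:,1].max()*7-190*7)
st()"
```

```text
425.96484
446.9392
451.11792
16.6 [561.28  10.36  71.3 ] [-1.57 -0.    0.32] [-0.21  0.1  -0.12] [-0.05 -0.04  0.06] 17.84 [-0.06  0.39  1.89 -0.    0.86 -0.38]
```

The rim moved from 429 to 448, against a predicted 447 for the full 7.5 mm drop: it clicked. Lowering 8 mm and turning forwards with play.

```bash
python3 -m jog '[[0.21,0,4,0,0,0,0],[0.21,0,8,0,0,0,0],[0.21,0,8,0,0,6,0],[0.21,0,8,0,0,12,0],[0.21,0,8,0,0,18,0],[0.21,0,8,0,0,24,0],[0.21,0,8,0,0,30,0],[0.21,0,8,0,0,30,0]]'; python3 look.py b1;python3 rim.py b1;  python3 -m jog '[[0.21,0,0,0,0,5,0],[0.21,0,0,0,0,10,0],[0.21,0,0,0,0,15,0],[0.21,0,0,0,0,15,0]]'; python3 look.py b2;python3 rim.py b2
```

```text
t: 17.6
position: [560.9, 10.4, 62.9]
eef_rot: [-1.571, 0.001, -0.198]
ft_force: [-0.3, 0.4, 0.7]
grip_width: 18.2
17.6 [560.89  10.39  62.87] [-1.57  0.   -0.2 ] [-0.3   0.39  0.72] [ 0.   -0.03  0.03] 18.16 [-0.06  0.41  1.89 -0.    0.85  0.14]
b1 [np.int64(447), np.int64(448), np.int64(452)]
t: 18.15
position: [561.0, 10.4, 63.0]
eef_rot: [-1.571, 0.0, -0.459]
ft_force: [-1.0, -1.0, -0.2]
grip_width: 17.6
18.15 [561.04  10.37  63.05] [-1.57  0.   -0.46] [-1.   -1.04 -0.25] [ 0.01 -0.01  0.02] 17.62 [-0.06  0.41  1.89 -0.    0.85  0.4 ]
b2 [np.int64(448), np.int64(452), np.int64(453)]
```

View pics/b2.png

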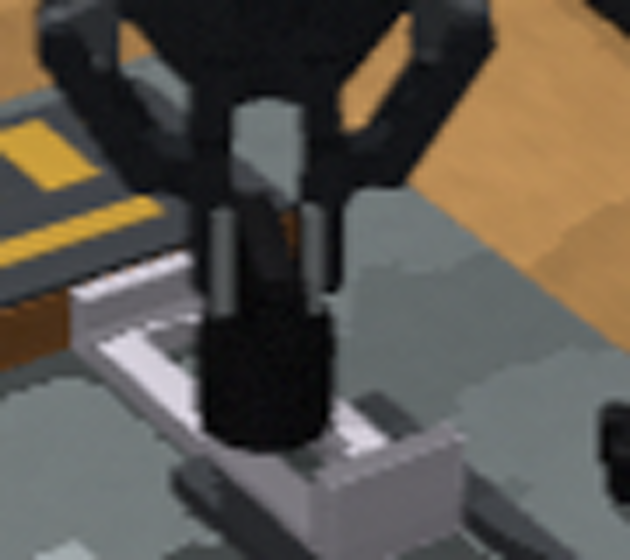

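The knob is following and sinking. Smaller steps now, watching the moment about z.

```bash
cat > tq.py <<'E'
from station import ctrl
o=ctrl.get_obs(); print(round(o['t'],2),'yaw',round(o['eef_rot'][2],3),'tau',o['torque'].round(3),'F',o['ft_force'].round(1),'q6',round(o['tau'][5],3))
E
for i in 1 2 3; do python3 -m jog '[[0.21,0,0,0,0,2,0],[0.21,0,0,0,0,4,0],[0.21,0,0,0,0,4,0]]'>/dev/null; python3 tq.py; done
```

```text
18.57 yaw -0.531 tau [-0.034 -0.014 -0.054] F [-0.3  0.1 -0.7] q6 0.058
18.95 yaw -0.601 tau [-0.014 -0.017 -0.02 ] F [-0.2  0.2  0.6] q6 0.063
19.32 yaw -0.671 tau [-0.02   0.06  -0.001] F [ 0.3  0.8 -0.8] q6 0.061
```

```bash
for i in 1 2 3; do python3 -m jog '[[0.21,0,0,0,0,2,0],[0.21,0,0,0,0,4,0],[0.21,0,0,0,0,4,0]]'>/dev/null; python3 tq.py; done; python3 look.py b3;python3 rim.py b3
```

```text
19.7 yaw -0.741 tau [-0.039  0.015  0.008] F [ 0.2 -0.5  0. ] q6 0.061
20.07 yaw -0.81 tau [ 0.023  0.053 -0.009] F [-0.7  0.3 -0.5] q6 0.065
20.45 yaw -0.88 tau [0.097 0.106 0.046] F [-0.3  0.5  1.1] q6 0.099
20.45 [561.04  10.47  63.25] [-1.57  0.   -0.88] [-0.34  0.45  1.07] [0.1  0.11 0.05] 18.06 [-0.06  0.41  1.89  0.    0.85  0.82]
b3 [np.int64(448), np.int64(452), np.int64(454)]
```

View pics/b3.png

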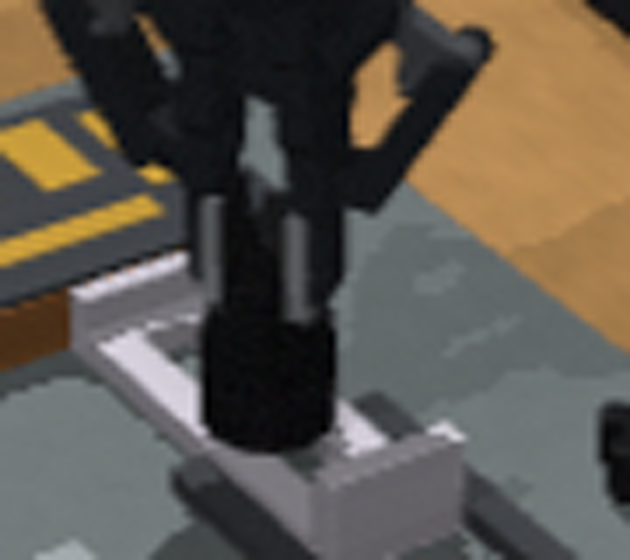

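```bash
for i in 1 2; do python3 -m jog '[[0.21,0,0,0,0,1.5,0],[0.21,0,0,0,0,3,0],[0.21,0,0,0,0,3,0]]'>/dev/null; python3 tq.py; done
```

```text
20.88 yaw -0.933 tau [0.189 0.241 0.149] F [-1.2  1.5  1.3] q6 0.155
21.25 yaw -0.985 tau [0.238 0.306 0.184] F [-1.5  1.4  1.9] q6 0.251
```

```bash
python3 -m jog '[[0.21,0,0,0,0,1,0],[0.21,0,0,0,0,2,0],[0.21,0,0,0,0,2,0]]'>/dev/null; python3 tq.py; python3 look.py b4; python3 rim.py b4
```

```text
21.62 yaw -1.02 tau [0.294 0.408 0.291] F [-2.5  0.8  2.6] q6 0.327
21.625 [560.94  10.44  63.2 ] [-1.57  0.   -1.02] [-2.52  0.84  2.58] [0.29 0.41 0.29] 18.05 [-0.06  0.41  1.89  0.    0.85  0.96]
b4 [np.int64(448), np.int64(453), np.int64(454)]
```

About 0.27–0.29 N m: snug. Unloading, opening, rising.

```bash
python3 -m jog '[[0.21,0,0,0,0,-3,0],[0.21,0,0,0,0,-6,0],[0.25,0,0,0,0,-6,0],[0.3,0,0,0,0,-6,0],[0.42,0,0,0,0,-6,0],[0.42,0,0,0,0,-6,0],[0.42,0,-30,0,0,-6,0],[0.42,0,-80,0,0,-6,0],[0.42,0,-130,0,0,-6,0],[0.42,0,-130,0,0,-6,0]]'; python3 -m jog '[[0.42,0,-20,-60,0,0,0],[0.42,0,-20,-120,0,0,0],[0.42,0,-20,-180,0,0,0],[0.42,0,-20,-230,0,0,0],[0.42,0,-20,-230,0,0,0]]'; python3 -c "
from h import *
st()
s=ctrl.camera('side');c=ctrl.camera('top')
for z in (23.5,22): print(z,fitknob(s,[560.7,10,.7],z),fitknob(c,[560.7,10,.7],z))
cv2.imwrite('pics/f1.png',cv2.resize(s['pixels'][190:270,260:350,::-1],None,fx=7,fy=7,interpolation=cv2.INTER_CUBIC))
cv2.imwrite('pics/f2.png',cv2.resize(c['pixels'][190:320,190:390,::-1],None,fx=4,fy=4,interpolation=cv2.INTER_CUBIC))"; python3 rim.py f1
```

```text
t: 22.92
position: [565.3, 10.1, 198.9]
eef_rot: [-1.562, -0.008, -0.915]
ft_force: [-0.3, 0.3, -0.2]
grip_width: 35.9
t: 23.55
position: [375.8, -130.7, 211.8]
eef_rot: [-1.573, 0.002, -0.919]
ft_force: [0.5, 0.2, -0.3]
grip_width: 35.8
23.55 [ 375.77 -130.68  211.76] [-1.57  0.   -0.92] [ 0.55  0.25 -0.32] [-0.   -0.03  0.01] 35.84 [-0.44 -0.13  2.15 -0.    1.12  0.48]
23.5 (array([559.55979981,   6.98130182,   0.8313106 ]), np.float64(67.95874786376953)) (array([559.983795  ,  10.01373722,   3.83063249]), np.float64(111.32991027832031))
22 (array([560.69919374,   9.17179935,   3.97361709]), np.float64(72.50338745117188)) (array([559.78317064,   9.52358149,   3.83237   ]), np.float64(111.41454315185547))
f1 [np.int64(448), np.int64(453), np.int64(454)]
```

View pics/f1.png

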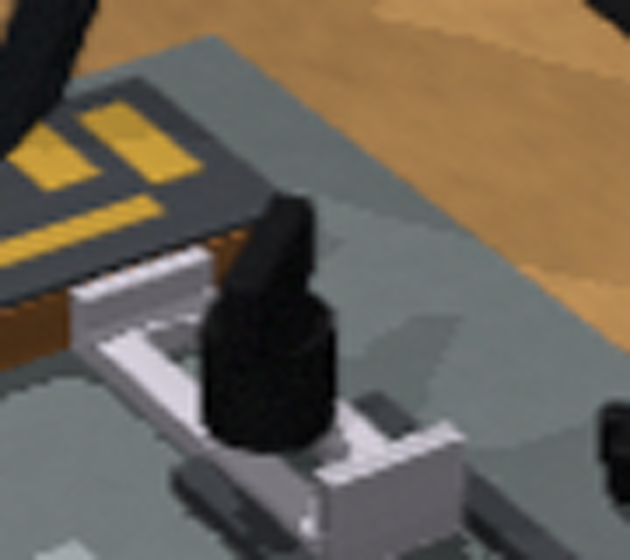

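View pics/f2.png

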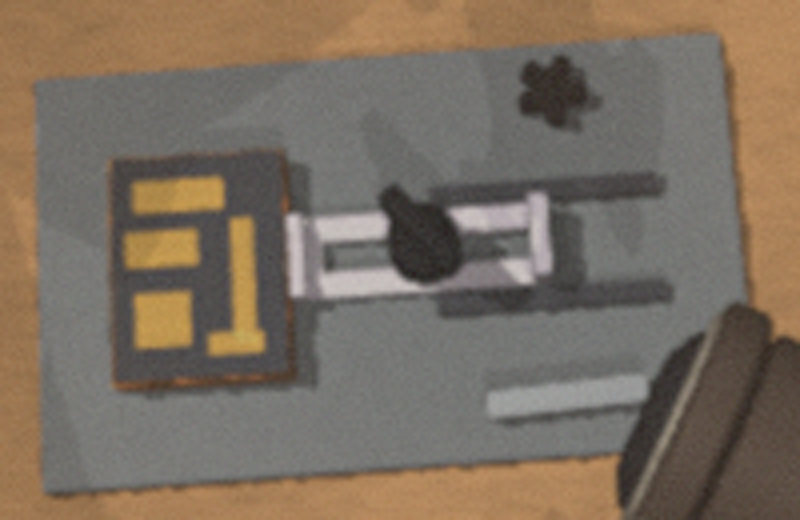

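The last pictures show the stop face against the block at top crop (290,255). The block corners are unchanged from the start at (285,150) and (296,380). The knob's rim is at 453, against 448 after the click, which matches the extra 1.5 mm of sinking. The wing sits at about 0.7–0.8 rad, consistent with no back-off. The spare knob and bar have not moved. Handing in.

```bash
python3 -c "
from station import ctrl
ctrl.close_job(); print(ctrl.get_obs()['t'])"
```

```text
the job is handed in; nothing more can be done
the job is handed in; nothing more can be done
```

The stop is against the block, the knob is threaded down and snug on it, and the job is handed in. The clock stood at about 24 s of the 67 s allowed.

- **Stop:** I pushed it about 29 mm by its tab. It stalled at the block as the force rose from about 3 N to 5 N. The block's corners look unchanged in the top view.
- **Click:** I turned the knob back with loose jaws for about 0.9 rad. Its rim then fell about 19 crop pixels, against about 21 predicted for the full 7.5 mm.
- **Tightening:** I then turned it forwards until the moment reached about 0.27–0.29 N m, unloaded the jaws, opened them and withdrew clear.

**Last checks:**
- **Height:** the rim is about 5 crop pixels lower than after the click (4 predicted). That puts the knob's underside near 22 mm and the wing centre near 70 mm over the table, under the 70.8 mm limit.
- **Block and bystanders:** the stop is still touching the block. The spare knob and steel bar are unmoved on the bed; the tin and ink can were outside the final pictures, but the arm went nowhere near them.

**Not settled:**
- **Clamping force:** I could not measure the knob's press on the stop directly; I inferred it from the turning moment.
- **Silhouette fits:** the final fits could not tell a 22 mm from a 23.5 mm knob height, so the height rests on the rim reading. They also gave the wing angle as 0.69 rad from above and 0.83 rad from the side.

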